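# Heft the glaze tins and hold the fullest over the bowl

### The arm

A 6-joint arm with a two-finger parallel gripper is mounted at the origin on the work surface. World frame = base frame: x ahead of the robot, y to its left, z up, the work surface at z = 0. Lengths are in m, angles in rad, forces in N, time in s.
With the tool pointing down it reaches from about 0.375 to 0.75 m from the base axis. Payload 9 kg.
Tool frame: the origin (TCP) lies midway between the tips of the shut fingers; the grasp point (between the pads) lies 19 mm behind it; x points along the fingers, z is the direction in which the jaws open and shut, and the axes are right-handed (so a half turn about x gives the same grasp; the last joint's range is limited). The gripper opens to 85 mm and grips with 20 to 120 N. Pads are 22 mm wide; open, the fingers measure 114 mm over their backs; the gripper's body (76 mm by 85 mm) begins 54 mm behind the grasp point. The pads swing forward as they close: fully open they stand 13 mm farther back than shut.
Start: joints at [-0.218, 0.104, 0.097, 1.564, 0, 1.353], TCP at [0.6, 0, 0.231] pointing down, gripper open.
Joint ranges: [-2.99, 2.99], [-0.84, 1.86], [-1.1, 1.16], [-1.84, 2.11], [-1.51, 1.56], [-3.14, 3.14]. Speed limits (rad/s): [2.22, 2.22, 2.57, 3.14, 3.14, 3.14].

### API

Orientations are given as a 3x3 rotation matrix whose columns are the frame's x, y, z axes.
In Python, from plant import monitor, imaging, workorder gives the robot as it stands.
- The arm moves only by the tool play_rows, never from a script. Its argument "increments" is a list of rows, each a list of 3 entries, a list of its own where there are three numbers: the shift along the tool's x, y, z in cm, then the turn, a rotation vector about the tool's x, y, z in rad, then the opening, from -1 (shut) to 1 (fully open), so that 0 is half open. In form: [[[x, y, z], [ax, ay, az], gripper], ...]. A call has 1 to 20 rows; each row is the pose to reach, as a shift and turn from the pose measured when the call began, along the tool's axes at that moment; what a row does not reach only later rows make up. A row lasts 1/10 s, in which the tool goes at most 50 mm and 8.59 degrees, less where a joint would pass 70% of its speed; a pose out of reach is approached as far as the arm can. A call with a gripper value outside its range is refused whole. The fingers move at their own pace and stop on an object; the grip force is fixed at half the most. Time passes only in rows, so rows that repeat a pose let the fingers close. It gives the time, the measured TCP pose, the force and the opening at its end, in the units of the state.
- monitor.read_state(): the state, without advancing time (a new reading comes with each control period).
- imaging.snapshot(name): name is "scene" or "side" or "wrist"; returns (picture, depth): 420x560x3 uint8, blue, green, red; 420x560 float32, m along the optical axis (not along the pixel's ray), 0 where there is no reading.
- imaging.camera_info(name): a dict with "fx", "fy", "cx", "cy" (pixels), "D" ([k1, k2, p1, p2, k3] as OpenCV has them; the pictures are not rectified), "view" (4x4, takes a point from world to camera coordinates). Camera axes: x right, y down, z forward; pixel columns grow to the right and rows downward; lengths in m; the calibration is good to about 2 mm. A picture is of the moment at which its call begins: read the wrist's pose just before it. camera_info takes no time and is no camera call; for the wrist camera it gives the pose at the moment of the call.
- workorder.finish_job(): hands the job in, once; it reports no verdict.
The state is a dict: "clock": time; "qpos": joint angles; "dq": joint speeds; "effort": joint torques, N m; "position": TCP position; "tcp_rot": TCP orientation; "wrist_force": force on the tool from outside, world axes, zero at the start; "moment": the same for the moment, N m; "opening": opening from 0.0 (shut) to 1.0 (fully open).
Only numpy, scipy, OpenCV 4.12 (cv2) and the standard library are available. Lean on these libraries where they do the work, as an engineer would, in place of code of your own. Each camera call takes 0.05 s, during which the arm holds its last target.

### The job

Find the fullest of the three closed glaze tins by its weight: one after another along the tray, starting with the tin next to the orange handle, lift each a few centimetres straight up in the gripper, feel how heavy it is for a moment, and set it back upright on its paper circle before taking the next (the last may stay in hand if it is the heaviest). Then hold the heaviest tin upright and still in the gripper, clear above the middle of the mixing bowl, the other two standing on their paper circles, and finish while still holding it. Do not tip any tin over, and leave the bowl, the tart moulds and the white tub where they are.

Things in the scene. Friction and masses are not known exactly. Their poses are not given: they have to be found in the camera images.
- tray: dark steel tray fixed on the bench, 160 mm (its x) by 360 mm (its y), rim 10 mm high; origin at the centre of its underside. The tins stand on its floor, 6 mm above the bench. An orange handle 90 mm wide, 13 mm high, sticks out 21 mm at its +y end (robot's left). Three white paper circles 86 mm across lie in a row along its y axis, 120 mm apart, a tin on each.
- place1 (a point): centre of the paper circle nearest the orange handle, on the tray floor, 6 mm above the bench
- place2 (a point): centre of the paper circle in the middle, on the tray floor, 6 mm above the bench
- place3 (a point): centre of the paper circle farthest from the orange handle, on the tray floor, 6 mm above the bench
- tin_a: closed metal tin with a yellow band round its lower part: upright cylinder 64 mm in diameter (lid 63 mm), 110 mm tall with its lid; origin at the centre of its underside, z up its axis. One of three that look alike but hold different amounts: the heaviest weighs 0.5 to 0.6 kg, the other two less than 0.3 kg each. Rigid, may be gripped hard round the side.
- tin_b: closed metal tin with a yellow band round its lower part: upright cylinder 64 mm in diameter (lid 63 mm), 110 mm tall with its lid; origin at the centre of its underside, z up its axis. One of three that look alike but hold different amounts: the heaviest weighs 0.5 to 0.6 kg, the other two less than 0.3 kg each. Rigid, may be gripped hard round the side.
- tin_c: closed metal tin with a yellow band round its lower part: upright cylinder 64 mm in diameter (lid 63 mm), 110 mm tall with its lid; origin at the centre of its underside, z up its axis. One of three that look alike but hold different amounts: the heaviest weighs 0.5 to 0.6 kg, the other two less than 0.3 kg each. Rigid, may be gripped hard round the side.
- bowl: steel mixing bowl, loose on the bench, 160 mm across the rim, 80 mm tall, open and empty; origin at the centre of its underside
- tart1: a bystander, loose on the bench: dark fluted tart mould with paper liner, 89 mm across, 20 mm high; origin at the centre of its underside; yellow filling
- tart2: a bystander, loose on the bench: dark fluted tart mould with paper liner, 89 mm across, 20 mm high; origin at the centre of its underside; empty, white
- tub: a bystander, loose on the bench: white plastic tub with blue cap, 70 mm in diameter, 80 mm tall; origin at the centre of its underside

How it is judged:
On the way, in this order (a step that is already met when the one before it is completed fails the run):
1. the tin on the circle nearest the orange handle is lifted at least 15 mm by the fingers above its own circle, the other two standing on theirs (((horizontal distance between tin_a and place1 below 0.06 m and height (world z) of tin_a above 0.021 m and contact force between tin_a and the fingers above 1 N) or (horizontal distance between tin_b and place1 below 0.06 m and height (world z) of tin_b above 0.021 m and contact force between tin_b and the fingers above 1 N) or (horizontal distance between tin_c and place1 below 0.06 m and height (world z) of tin_c above 0.021 m and contact force between tin_c and the fingers above 1 N)) and ((horizontal distance between tin_a and place2 below 0.045 m and height (world z) of tin_a below 0.012 m and angle between tin_a's own z axis and vertical below 0.15 rad) or (horizontal distance between tin_b and place2 below 0.045 m and height (world z) of tin_b below 0.012 m and angle between tin_b's own z axis and vertical below 0.15 rad) or (horizontal distance between tin_c and place2 below 0.045 m and height (world z) of tin_c below 0.012 m and angle between tin_c's own z axis and vertical below 0.15 rad)) and ((horizontal distance between tin_a and place3 below 0.045 m and height (world z) of tin_a below 0.012 m and angle between tin_a's own z axis and vertical below 0.15 rad) or (horizontal distance between tin_b and place3 below 0.045 m and height (world z) of tin_b below 0.012 m and angle between tin_b's own z axis and vertical below 0.15 rad) or (horizontal distance between tin_c and place3 below 0.045 m and height (world z) of tin_c below 0.012 m and angle between tin_c's own z axis and vertical below 0.15 rad))), for 0.2 s.
2. the tin on the circle in the middle is lifted at least 15 mm by the fingers above its own circle, the other two standing on theirs (((horizontal distance between tin_a and place2 below 0.06 m and height (world z) of tin_a above 0.021 m and contact force between tin_a and the fingers above 1 N) or (horizontal distance between tin_b and place2 below 0.06 m and height (world z) of tin_b above 0.021 m and contact force between tin_b and the fingers above 1 N) or (horizontal distance between tin_c and place2 below 0.06 m and height (world z) of tin_c above 0.021 m and contact force between tin_c and the fingers above 1 N)) and ((horizontal distance between tin_a and place1 below 0.045 m and height (world z) of tin_a below 0.012 m and angle between tin_a's own z axis and vertical below 0.15 rad) or (horizontal distance between tin_b and place1 below 0.045 m and height (world z) of tin_b below 0.012 m and angle between tin_b's own z axis and vertical below 0.15 rad) or (horizontal distance between tin_c and place1 below 0.045 m and height (world z) of tin_c below 0.012 m and angle between tin_c's own z axis and vertical below 0.15 rad)) and ((horizontal distance between tin_a and place3 below 0.045 m and height (world z) of tin_a below 0.012 m and angle between tin_a's own z axis and vertical below 0.15 rad) or (horizontal distance between tin_b and place3 below 0.045 m and height (world z) of tin_b below 0.012 m and angle between tin_b's own z axis and vertical below 0.15 rad) or (horizontal distance between tin_c and place3 below 0.045 m and height (world z) of tin_c below 0.012 m and angle between tin_c's own z axis and vertical below 0.15 rad))), for 0.2 s.
3. the tin on the circle farthest from the orange handle is lifted at least 15 mm by the fingers above its own circle, the other two standing on theirs (((horizontal distance between tin_a and place3 below 0.06 m and height (world z) of tin_a above 0.021 m and contact force between tin_a and the fingers above 1 N) or (horizontal distance between tin_b and place3 below 0.06 m and height (world z) of tin_b above 0.021 m and contact force between tin_b and the fingers above 1 N) or (horizontal distance between tin_c and place3 below 0.06 m and height (world z) of tin_c above 0.021 m and contact force between tin_c and the fingers above 1 N)) and ((horizontal distance between tin_a and place1 below 0.045 m and height (world z) of tin_a below 0.012 m and angle between tin_a's own z axis and vertical below 0.15 rad) or (horizontal distance between tin_b and place1 below 0.045 m and height (world z) of tin_b below 0.012 m and angle between tin_b's own z axis and vertical below 0.15 rad) or (horizontal distance between tin_c and place1 below 0.045 m and height (world z) of tin_c below 0.012 m and angle between tin_c's own z axis and vertical below 0.15 rad)) and ((horizontal distance between tin_a and place2 below 0.045 m and height (world z) of tin_a below 0.012 m and angle between tin_a's own z axis and vertical below 0.15 rad) or (horizontal distance between tin_b and place2 below 0.045 m and height (world z) of tin_b below 0.012 m and angle between tin_b's own z axis and vertical below 0.15 rad) or (horizontal distance between tin_c and place2 below 0.045 m and height (world z) of tin_c below 0.012 m and angle between tin_c's own z axis and vertical below 0.15 rad))), for 0.2 s.
At the end, for the whole second after the job is handed in: Heaviest tin gripped, still, tilt under 0.2 rad, within 60 mm of the bowl's middle, underside over 105 mm above the bench. The two lighter ones (each loads the tray with under 3.8 N) stand upright within 45 mm of a circle's centre. Bowl, moulds and tub have moved less than 30 mm (((height (world z) of tin_a above 0.105 m and horizontal distance between tin_a and bowl below 0.06 m and angle between tin_a's own z axis and vertical below 0.2 rad and contact force between tin_a and the fingers above 1 N and linear speed of tin_a below 0.05 m/s and contact force between tin_a and bowl below 0.1 N and ((horizontal distance between tin_b and place1 below 0.045 m and height (world z) of tin_b below 0.012 m and angle between tin_b's own z axis and vertical below 0.15 rad) or (horizontal distance between tin_b and place2 below 0.045 m and height (world z) of tin_b below 0.012 m and angle between tin_b's own z axis and vertical below 0.15 rad) or (horizontal distance between tin_b and place3 below 0.045 m and height (world z) of tin_b below 0.012 m and angle between tin_b's own z axis and vertical below 0.15 rad)) and linear speed of each of tin_b, tin_c below 0.03 m/s and contact force between each of tin_b, tin_c and tray below 3.8 N and ((horizontal distance between tin_c and place1 below 0.045 m and height (world z) of tin_c below 0.012 m and angle between tin_c's own z axis and vertical below 0.15 rad) or (horizontal distance between tin_c and place2 below 0.045 m and height (world z) of tin_c below 0.012 m and angle between tin_c's own z axis and vertical below 0.15 rad) or (horizontal distance between tin_c and place3 below 0.045 m and height (world z) of tin_c below 0.012 m and angle between tin_c's own z axis and vertical below 0.15 rad))) or (height (world z) of tin_b above 0.105 m and horizontal distance between tin_b and bowl below 0.06 m and angle between tin_b's own z axis and vertical below 0.2 rad and contact force between tin_b and the fingers above 1 N and linear speed of tin_b below 0.05 m/s and contact force between tin_b and bowl below 0.1 N and ((horizontal distance between tin_a and place1 below 0.045 m and height (world z) of tin_a below 0.012 m and angle between tin_a's own z axis and vertical below 0.15 rad) or (horizontal distance between tin_a and place2 below 0.045 m and height (world z) of tin_a below 0.012 m and angle between tin_a's own z axis and vertical below 0.15 rad) or (horizontal distance between tin_a and place3 below 0.045 m and height (world z) of tin_a below 0.012 m and angle between tin_a's own z axis and vertical below 0.15 rad)) and linear speed of each of tin_a, tin_c below 0.03 m/s and contact force between each of tin_a, tin_c and tray below 3.8 N and ((horizontal distance between tin_c and place1 below 0.045 m and height (world z) of tin_c below 0.012 m and angle between tin_c's own z axis and vertical below 0.15 rad) or (horizontal distance between tin_c and place2 below 0.045 m and height (world z) of tin_c below 0.012 m and angle between tin_c's own z axis and vertical below 0.15 rad) or (horizontal distance between tin_c and place3 below 0.045 m and height (world z) of tin_c below 0.012 m and angle between tin_c's own z axis and vertical below 0.15 rad))) or (height (world z) of tin_c above 0.105 m and horizontal distance between tin_c and bowl below 0.06 m and angle between tin_c's own z axis and vertical below 0.2 rad and contact force between tin_c and the fingers above 1 N and linear speed of tin_c below 0.05 m/s and contact force between tin_c and bowl below 0.1 N and ((horizontal distance between tin_a and place1 below 0.045 m and height (world z) of tin_a below 0.012 m and angle between tin_a's own z axis and vertical below 0.15 rad) or (horizontal distance between tin_a and place2 below 0.045 m and height (world z) of tin_a below 0.012 m and angle between tin_a's own z axis and vertical below 0.15 rad) or (horizontal distance between tin_a and place3 below 0.045 m and height (world z) of tin_a below 0.012 m and angle between tin_a's own z axis and vertical below 0.15 rad)) and linear speed of each of tin_a, tin_b below 0.03 m/s and contact force between each of tin_a, tin_b and tray below 3.8 N and ((horizontal distance between tin_b and place1 below 0.045 m and height (world z) of tin_b below 0.012 m and angle between tin_b's own z axis and vertical below 0.15 rad) or (horizontal distance between tin_b and place2 below 0.045 m and height (world z) of tin_b below 0.012 m and angle between tin_b's own z axis and vertical below 0.15 rad) or (horizontal distance between tin_b and place3 below 0.045 m and height (world z) of tin_b below 0.012 m and angle between tin_b's own z axis and vertical below 0.15 rad)))) and angle between bowl's own z axis and vertical below 0.1 rad and distance of each of tart1, tart2, tub, bowl from where it was at the start of the episode below 0.03 m); the arm keeps its last pose, push and grip.
It fails at once if a tin is tipped more than 0.6 rad (angle between any of tin_a, tin_b, tin_c's own z axis and vertical above 0.6 rad).
It fails at once if the bowl, a tart mould or the tub is moved more than 30 mm (distance of any of tart1, tart2, tub, bowl from where it was at the start of the episode above 0.03 m).
It also fails if it takes over 69 s, if anything falls off the work surface, if the arm or the gripper's body presses on something with over 40 N, if the wrist force passes 120 N, or if a joint passes its speed limit or range.

## Working session

There is one attempt and no reset: what is moved stays moved. The work goes in short steps, Python scripts to look and compute and a tool call to move; the robot and the scene stay as the last step left them, time stands still between calls to the robot, and variables do not carry over. Pictures are saved under pics/ and viewed, and the job is handed in when it is done.

Besides the shell and the picture viewer there is one more tool, called after ">>>" by a JSON object that holds its "fn" and its "kwargs". play_rows: Moves the arm, as the interface text tells. Its arguments: {"type":"object","properties":{"increments":{"type":"array"}},"required":["increments"]}

```bash
mkdir -p pics; python3 - <<'E'
from plant import monitor, imaging
import cv2,numpy as np
s=monitor.read_state()
print(s)
for n in("scene","side","wrist"):
    p,d=imaging.snapshot(n); cv2.imwrite(f"pics/{n}0.png",p); np.savez(f"{n}0.npz",p=p,d=d)
    i=imaging.camera_info(n); print(n,{k:np.round(v,3).tolist() for k,v in i.items()})
    np.save(f"{n}_info.npy",i,allow_pickle=True)
E
```

```text
{'clock': 0.0, 'qpos': array([-2.17678541e-01,  1.04686326e-01,  9.64405417e-02,  1.56387970e+00,
        3.68060761e-06,  1.35305028e+00]), 'dq': array([ 8.13075364e-05, -3.15159891e-04, -4.41145107e-04,  1.54816359e-03,
       -1.60811706e-03, -4.04418963e-04]), 'effort': array([ 7.03431251e-04, -5.56934094e+01,  5.03644359e+01,  1.70058967e-02,
       -2.22691165e-04, -8.28643181e-07]), 'position': array([5.99665926e-01, 9.74447956e-05, 2.30514103e-01]), 'tcp_rot': array([[-1.29699539e-03, -6.73144147e-05,  9.99999157e-01],
       [ 2.90643073e-04,  9.99999955e-01,  6.76914315e-05],
       [-9.99999117e-01,  2.90730623e-04, -1.29697576e-03]]), 'wrist_force': array([ 0.20401899, -0.18043735,  0.65170855]), 'moment': array([-0.01211631,  0.0488134 ,  0.03284578]), 'opening': 0.9965944370983447}
scene {'fx': 474.397, 'fy': 474.397, 'cx': 269.026, 'cy': 216.679, 'D': [-0.03, 0.0, 0.0, 0.0, 0.0], 'view': [[0.902, 0.433, 0.002, -0.555], [0.377, -0.783, -0.495, -0.231], [-0.212, 0.447, -0.869, 1.369], [0.0, 0.0, 0.0, 1.0]]}
side {'fx': 431.438, 'fy': 431.438, 'cx': 276.758, 'cy': 216.666, 'D': [-0.051, 0.0, 0.0, 0.0, 0.0], 'view': [[0.816, -0.577, -0.005, -0.498], [-0.392, -0.547, -0.74, 0.246], [0.424, 0.606, -0.673, 0.894], [0.0, 0.0, 0.0, 1.0]]}
wrist {'fx': 335.004, 'fy': 335.004, 'cx': 276.216, 'cy': 207.655, 'D': [-0.044, 0.0, 0.0, 0.0, 0.0], 'view': [[1.0, 0.0, -0.001, -0.6], [0.001, -0.961, 0.276, -0.036], [-0.001, -0.276, -0.961, 0.379], [0.0, 0.0, 0.0, 1.0]]}
```

View pics/scene0.png

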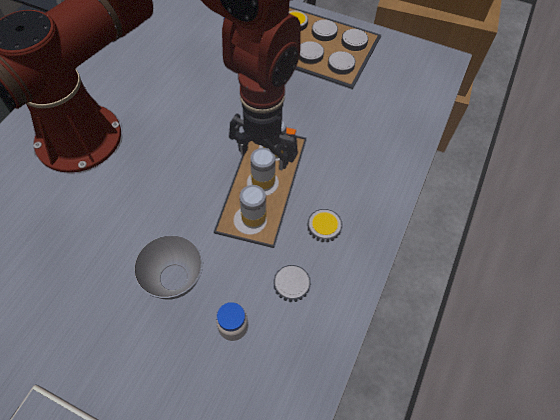

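View pics/side0.png

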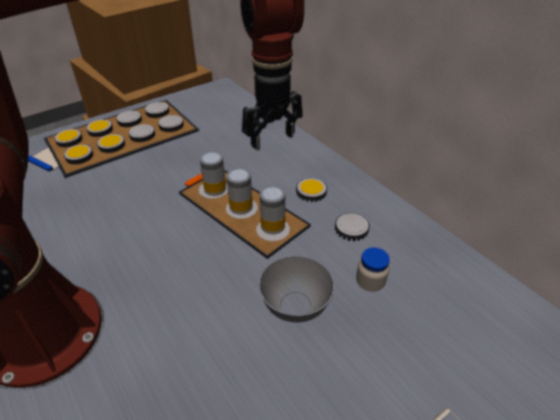

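View pics/wrist0.png

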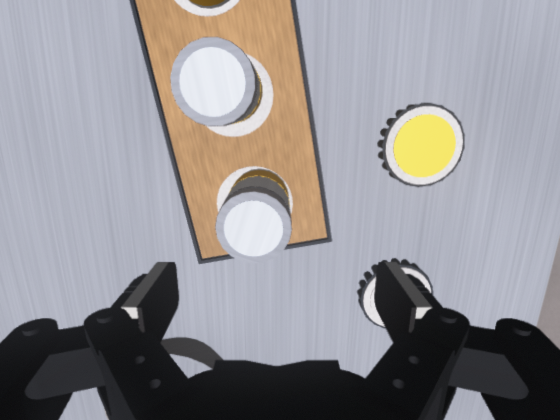

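The side view shows all three tins: lids at about (212,160), (239,178) and (272,195), with the orange handle at (195,180) by the first. The bowl is at (297,285) and the tub at (373,268). Next I'll measure their positions.

```bash
cat > h.py <<'E'
import numpy as np,cv2
def world(p,d,i):
    h,w=d.shape
    K=np.array([[i['fx'],0,i['cx']],[0,i['fy'],i['cy']],[0,0,1]])
    u,v=np.meshgrid(np.arange(w),np.arange(h))
    n=cv2.undistortPoints(np.stack([u,v],-1).reshape(-1,1,2).astype(np.float64),K,np.array(i['D'],float)).reshape(h,w,2)
    c=np.dstack([n*d[...,None],d])
    V=np.array(i['view']); R=V[:3,:3];t=V[:3,3]
    return (c-t)@R
def load(n):
    z=np.load(n+'0.npz'); i=np.load(n+'_info.npy',allow_pickle=True).item()
    return z['p'],z['d'],i,world(z['p'],z['d'],i)
def circ(P):
    A=np.c_[2*P[:,:2],np.ones(len(P))]; b=(P[:,:2]**2).sum(1)
    s=np.linalg.lstsq(A,b,rcond=None)[0]; return s[:2],np.sqrt(s[2]+s[0]**2+s[1]**2)
E
python3 - <<'E'
from h import *
for n in("scene","side","wrist"):
    p,d,i,W=load(n); ok=d>0
    box=ok&(W[...,0]>.3)&(W[...,0]<.9)&(W[...,1]>-.45)&(W[...,1]<.45)
    print("==",n)
    hsv=cv2.cvtColor(p,cv2.COLOR_BGR2HSV)
    for name,lo,hi in(("lid",.108,.124),("rim",.073,.087),("low",.012,.025)):
        m=(box&(W[...,2]>lo)&(W[...,2]<hi)).astype(np.uint8)
        if name=="lid": m=cv2.erode(m,np.ones((2,2)))
        k,l,s,c=cv2.connectedComponentsWithStats(m)
        for j in range(1,k):
            if s[j,4]>60:
                P=W[l==j]; e=cv2.minEnclosingCircle(P[:,:2].astype(np.float32))
                print(name,np.round(c[j]),s[j,4],"mean",P.mean(0).round(3),"encl",np.round(e[0],3),round(e[1],3))
    o=box&(hsv[...,0]<12)&(hsv[...,1]>200)&(hsv[...,2]>150)&(W[...,2]<.03)
    if o.sum(): print("orange",o.sum(),W[o].mean(0).round(3))
    w=box&(hsv[...,0]>8)&(hsv[...,0]<20)&(hsv[...,1]>90)&(abs(W[...,2]-.006)<.006)
    if w.sum()>300:
        r=cv2.minAreaRect(W[w][:,:2].astype(np.float32)); print("tray",np.round(r[0],3),np.round(r[1],3),r[2])
    # white paper
    w=box&(hsv[...,1]<40)&(hsv[...,2]>170)&(abs(W[...,2]-.006)<.006)
    k,l,s,c=cv2.connectedComponentsWithStats(w.astype(np.uint8))
    for j in range(1,k):
        if s[j,4]>60:
            P=W[l==j]; e=cv2.minEnclosingCircle(P[:,:2].astype(np.float32)); print("paper",np.round(c[j]),s[j,4],np.round(e[0],3),round(e[1],3))
E
```

```text
== scene
lid [263. 158.] 369 mean [0.557 0.088 0.115] encl [0.555 0.089] 0.031
lid [253. 197.] 417 mean [ 0.585 -0.025  0.115] encl [ 0.583 -0.023] 0.031
rim [263. 173.] 75 mean [0.564 0.068 0.08 ] encl [0.557 0.085] 0.031
rim [254. 211.] 67 mean [ 0.594 -0.043  0.08 ] encl [ 0.586 -0.031] 0.03
rim [166. 262.] 503 mean [ 0.472 -0.25   0.078] encl [ 0.48  -0.252] 0.081
rim [231. 316.] 616 mean [ 0.666 -0.298  0.079] encl [ 0.665 -0.298] 0.032
low [324. 224.] 798 mean [0.755 0.034 0.019] encl [0.756 0.036] 0.045
low [170. 272.] 626 mean [ 0.47  -0.248  0.018] encl [ 0.478 -0.253] 0.057
low [292. 282.] 989 mean [ 0.745 -0.146  0.019] encl [ 0.746 -0.144] 0.045
orange 1 [0.549 0.27  0.011]
tray [0.55  0.101] [0.151 0.376] 10.303665161132812
== side
lid [211. 159.] 258 mean [0.531 0.195 0.116] encl [0.532 0.199] 0.031
lid [239. 177.] 298 mean [0.551 0.085 0.116] encl [0.553 0.088] 0.03
lid [272. 195.] 340 mean [ 0.579 -0.026  0.116] encl [ 0.58  -0.024] 0.031
rim [212. 174.] 99 mean [0.523 0.18  0.08 ] encl [0.531 0.198] 0.031
rim [239. 192.] 98 mean [0.542 0.071 0.08 ] encl [0.552 0.089]
[... 1247 characters left out ...]
.174] 0.018
low [423. 144.] 5437 mean [0.754 0.037 0.02 ] encl [0.755 0.036] 0.045
low [266. 173.] 65 mean [0.589 0.007 0.019] encl [0.588 0.002] 0.021
low [417. 275.] 328 mean [ 0.766 -0.114  0.019] encl [ 0.765 -0.119] 0.03
low [370. 301.] 668 mean [ 0.713 -0.149  0.019] encl [ 0.726 -0.148] 0.04
tray [0.559 0.054] [0.15  0.281] 10.437382698059082
paper [279. 169.] 89085 [ 0.601 -0.009] 0.35
paper [206.   8.] 491 [0.531 0.177] 0.031
paper [252. 108.] 1248 [0.553 0.087] 0.043
paper [231. 184.] 460 [ 0.562 -0.016] 0.038
paper [289. 195.] 78 [ 0.609 -0.019] 0.023
paper [189. 366.] 329 [ 0.485 -0.252] 0.025
paper [ 87. 405.] 645 [ 0.322 -0.333] 0.037
paper [466. 406.] 630 [ 0.875 -0.335] 0.037
```

>>> {"fn": "play_rows", "kwargs": {"increments": [[[0, 2, -0.7], [0, 0, 0], 1], [[0, 4, -1.4], [0, 0, 0], 1], [[0, 6, -2.1], [0, 0, 0], 1], [[0, 8, -2.8], [0, 0, 0], 1], [[0, 10, -3.5], [0, 0, 0], 1], [[0, 12, -4.2], [0, 0, 0], 1], [[0, 14, -4.9], [0, 0, 0], 1], [[0, 16, -5.6], [0, 0, 0], 1], [[0, 18, -6.2], [0, 0, 0], 1], [[0, 19.3, -6.6], [0, 0, 0], 1], [[0, 19.9, -6.8], [0, 0, 0], 1], [[0, 19.9, -6.8], [0, 0, 0], 1], [[0, 19.9, -6.8], [0, 0, 0], 1], [[0, 19.9, -6.8], [0, 0, 0], 1]]}}

```text
clock: 1.55
position: [0.532, 0.1984, 0.2307]
tcp_rot: [[-0.001, 0.001, 1.0], [0.0, 1.0, -0.001], [-1.0, 0.0, -0.001]]
wrist_force: [-0.2, 0.4, -0.5]
opening: 1.001
```

```bash
cat > look.py <<'E'
from h import *
from plant import monitor, imaging
import sys
def look(tag,cams=("scene","side","wrist")):
    s=monitor.read_state()
    print("t",round(s['clock'],2),"pos",s['position'].round(4),"F",s['wrist_force'].round(2),"open",round(s['opening'],3)); print(s['tcp_rot'].round(3).tolist())
    for n in cams:
        i=imaging.camera_info(n); p,d=imaging.snapshot(n); cv2.imwrite(f"pics/{n}_{tag}.png",p)
        W=world(p,d,i)
        box=(d>0)&(W[...,0]>.3)&(W[...,0]<.9)&(W[...,1]>-.45)&(W[...,1]<.45)
        m=(box&(W[...,2]>.108)&(W[...,2]<.124)).astype(np.uint8)
        k,l,st,c=cv2.connectedComponentsWithStats(m)
        for j in range(1,k):
            if st[j,4]>60:
                P=W[l==j]; e=cv2.minEnclosingCircle(P[:,:2].astype(np.float32))
                print(n,np.round(c[j]),st[j,4],"mean",P.mean(0).round(3),"encl",np.round(e[0],3),round(e[1],3))
if __name__=="__main__": look(sys.argv[1],sys.argv[2:])
E
python3 look.py a side scene wrist
```

```text
t 1.55 pos [0.532  0.1984 0.2307] F [-0.18  0.36 -0.52] open 1.001
[[-0.001, 0.001, 1.0], [0.0, 1.0, -0.001], [-1.0, 0.0, -0.001]]
side [210. 159.] 299 mean [0.531 0.198 0.116] encl [0.534 0.201] 0.033
side [238. 176.] 348 mean [0.551 0.087 0.116] encl [0.552 0.092] 0.033
side [272. 195.] 383 mean [ 0.579 -0.024  0.116] encl [ 0.579 -0.02 ] 0.033
scene [275. 125.] 380 mean [0.535 0.199 0.115] encl [0.535 0.201] 0.033
scene [263. 158.] 424 mean [0.556 0.089 0.115] encl [0.555 0.091] 0.033
scene [253. 196.] 482 mean [ 0.583 -0.023  0.115] encl [ 0.582 -0.023] 0.032
wrist [278. 197.] 4706 mean [0.534 0.203 0.116] encl [0.534 0.201] 0.032
wrist [300. 316.] 3502 mean [0.553 0.094 0.116] encl [0.553 0.092] 0.032
```

>>> {"fn": "play_rows", "kwargs": {"increments": [[[1, 0.2, 0.2], [0, 0, 0], 1], [[2.5, 0.2, 0.2], [0, 0, 0], 1], [[4, 0.2, 0.2], [0, 0, 0], 1], [[5.5, 0.2, 0.2], [0, 0, 0], 1], [[7, 0.2, 0.2], [0, 0, 0], 1], [[8.5, 0.2, 0.2], [0, 0, 0], 1], [[10, 0.2, 0.2], [0, 0, 0], 1], [[11.5, 0.2, 0.2], [0, 0, 0], 1], [[13, 0.2, 0.2], [0, 0, 0], 1], [[14.5, 0.2, 0.2], [0, 0, 0], 1], [[16, 0.2, 0.2], [0, 0, 0], 1], [[17, 0.2, 0.2], [0, 0, 0], 1], [[17, 0.2, 0.2], [0, 0, 0], 1], [[17, 0.2, 0.2], [0, 0, 0], 1]]}}

```text
clock: 3.1
position: [0.5339, 0.2006, 0.061]
tcp_rot: [[-0.001, 0.001, 1.0], [0.0, 1.0, -0.001], [-1.0, 0.0, -0.001]]
wrist_force: [0.4, 0.5, 0.1]
opening: 1.002
```

>>> {"fn": "play_rows", "kwargs": {"increments": [[[0, 0, 0], [0, 0, 0], 0.6], [[0, 0, 0], [0, 0, 0], 0.2], [[0, 0, 0], [0, 0, 0], -0.2], [[0, 0, 0], [0, 0, 0], -0.6], [[0, 0, 0], [0, 0, 0], -1], [[0, 0, 0], [0, 0, 0], -1], [[0, 0, 0], [0, 0, 0], -1], [[0, 0, 0], [0, 0, 0], -1]]}}

```text
clock: 3.9
position: [0.5345, 0.2007, 0.0622]
tcp_rot: [[0.001, 0.001, 1.0], [0.0, 1.0, -0.001], [-1.0, 0.0, 0.001]]
wrist_force: [-2.8, -0.7, 5.9]
opening: 0.735
```

```bash
python3 look.py b side
```

```text
t 3.9 pos [0.5345 0.2007 0.0622] F [-2.8  -0.65  5.91] open 0.735
[[0.001, 0.001, 1.0], [0.0, 1.0, -0.001], [-1.0, 0.0, 0.001]]
side [213. 159.] 343 mean [0.536 0.193 0.117] encl [0.536 0.194] 0.063
side [238. 176.] 343 mean [0.551 0.088 0.116] encl [0.552 0.093] 0.034
side [272. 195.] 389 mean [ 0.579 -0.024  0.116] encl [ 0.581 -0.022] 0.033
```

View pics/side_b.png

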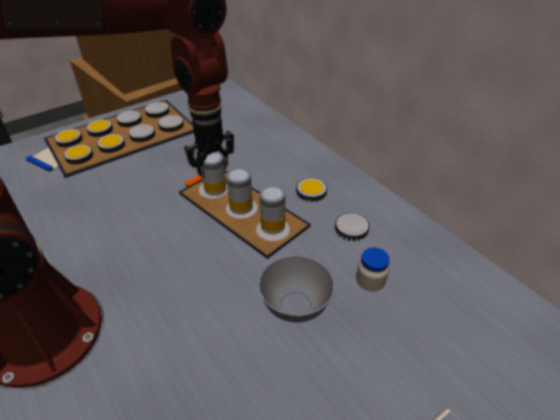

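The gripper has closed on tin 1 (opening 0.735, lid at about (213,159)), and the other tins are undisturbed. Next I'll lift it 4 cm.

>>> {"fn": "play_rows", "kwargs": {"increments": [[[-0.3, 0, 0], [0, 0, 0], -1], [[-0.8, 0, 0], [0, 0, 0], -1], [[-1.3, 0, 0], [0, 0, 0], -1], [[-1.8, 0, 0], [0, 0, 0], -1], [[-2.3, 0, 0], [0, 0, 0], -1], [[-2.8, 0, 0], [0, 0, 0], -1], [[-3.3, 0, 0], [0, 0, 0], -1], [[-3.8, 0, 0], [0, 0, 0], -1], [[-4, 0, 0], [0, 0, 0], -1], [[-4, 0, 0], [0, 0, 0], -1], [[-4, 0, 0], [0, 0, 0], -1], [[-4, 0, 0], [0, 0, 0], -1], [[-4, 0, 0], [0, 0, 0], -1], [[-4, 0, 0], [0, 0, 0], -1], [[-4, 0, 0], [0, 0, 0], -1]]}}

```text
clock: 5.45
position: [0.5344, 0.2007, 0.1021]
tcp_rot: [[0.0, 0.001, 1.0], [0.0, 1.0, -0.001], [-1.0, 0.0, 0.0]]
wrist_force: [0.1, -0.8, -1.6]
opening: 0.735
```

>>> {"fn": "play_rows", "kwargs": {"increments": [[[0, 0, 0], [0, 0, 0], -1], [[0, 0, 0], [0, 0, 0], -1]]}}

```text
clock: 5.65
position: [0.5344, 0.2007, 0.1021]
tcp_rot: [[0.0, 0.001, 1.0], [0.0, 1.0, -0.001], [-1.0, 0.0, 0.0]]
wrist_force: [0.0, -0.0, -2.0]
opening: 0.74
```

```bash
python3 look.py c side scene; python3 -c "
from plant import monitor
s=monitor.read_state();print(s['wrist_force'],s['effort'])"
```

```text
t 5.65 pos [0.5344 0.2007 0.1021] F [ 0.04 -0.05 -1.98] open 0.74
[[0.0, 0.001, 1.0], [0.0, 1.0, -0.001], [-1.0, 0.0, 0.0]]
side [212. 162.] 141 mean [0.527 0.183 0.117] encl [0.535 0.201] 0.045
side [238. 176.] 340 mean [0.551 0.088 0.116] encl [0.553 0.091] 0.033
side [272. 195.] 387 mean [ 0.579 -0.024  0.116] encl [ 0.581 -0.021] 0.032
scene [274. 130.] 119 mean [0.543 0.181 0.116] encl [0.536 0.199] 0.045
scene [263. 158.] 419 mean [0.555 0.089 0.115] encl [0.556 0.092] 0.034
scene [253. 196.] 477 mean [ 0.583 -0.023  0.115] encl [ 0.581 -0.021] 0.032
[-0.33251304  0.36209279 -1.18749813] [-8.33311719e-05 -5.26452827e+01  5.10193455e+01 -3.15545978e-03
  2.28382807e-03 -5.30488592e-05]
```

View pics/side_c.png

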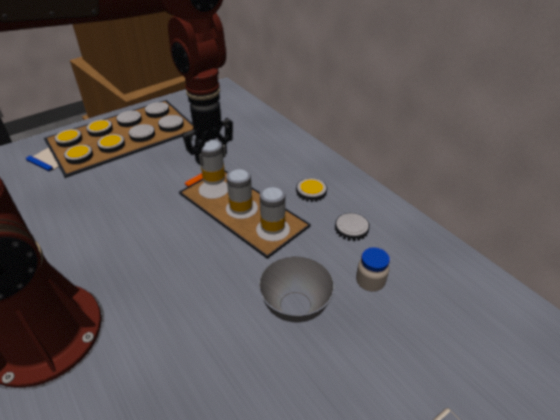

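Tin 1 is in the air at lid (212,147) and weighs about 1.6 N, so it is a light one. I'll set it back.

>>> {"fn": "play_rows", "kwargs": {"increments": [[[0.5, 0, 0], [0, 0, 0], -1], [[1, 0, 0], [0, 0, 0], -1], [[1.5, 0, 0], [0, 0, 0], -1], [[2, 0, 0], [0, 0, 0], -1], [[2.5, 0, 0], [0, 0, 0], -1], [[3, 0, 0], [0, 0, 0], -1], [[3.4, 0, 0], [0, 0, 0], -1], [[3.7, 0, 0], [0, 0, 0], -1], [[3.9, 0, 0], [0, 0, 0], -1], [[4, 0, 0], [0, 0, 0], -1], [[4, 0, 0], [0, 0, 0], -1], [[4, 0, 0], [0, 0, 0], -1]]}}

```text
clock: 6.95
position: [0.5346, 0.2007, 0.0623]
tcp_rot: [[0.001, 0.001, 1.0], [0.0, 1.0, -0.001], [-1.0, 0.0, 0.001]]
wrist_force: [-0.2, -0.2, -1.9]
opening: 0.735
```

>>> {"fn": "play_rows", "kwargs": {"increments": [[[0, 0, 0], [0, 0, 0], 0.5], [[0, 0, 0], [0, 0, 0], 0.6], [[0, 0, 0], [0, 0, 0], 0.8], [[0, 0, 0], [0, 0, 0], 1], [[0, 0, 0], [0, 0, 0], 1], [[0, 0, 0], [0, 0, 0], 1], [[-0.5, 0, 0], [0, 0, 0], 1], [[-1.5, 0, 0], [0, 0, 0], 1], [[-2.5, 0, 0], [0, 0, 0], 1], [[-4, 0, 0], [0, 0, 0], 1], [[-5.5, 0, 0], [0, 0, 0], 1], [[-7, 0, 0], [0, 0, 0], 1], [[-9, 0, 0], [0, 0, 0], 1], [[-11, 0, 0], [0, 0, 0], 1], [[-13, 0, 0], [0, 0, 0], 1], [[-14.5, 0, 0], [0, 0, 0], 1], [[-14.5, 0, 0], [0, 0, 0], 1], [[-14.5, 0, 0], [0, 0, 0], 1]]}}

```text
clock: 8.75
position: [0.5346, 0.2007, 0.2072]
tcp_rot: [[0.001, 0.001, 1.0], [0.0, 1.0, -0.001], [-1.0, 0.0, 0.001]]
wrist_force: [-0.5, 0.1, 0.2]
opening: 1.001
```

```bash
python3 look.py d side wrist
```

```text
t 8.75 pos [0.5346 0.2007 0.2072] F [-0.48  0.06  0.16] open 1.001
[[0.001, 0.001, 1.0], [0.0, 1.0, -0.001], [-1.0, 0.0, 0.001]]
side [211. 158.] 299 mean [0.533 0.198 0.116] encl [0.536 0.203] 0.034
side [238. 176.] 343 mean [0.551 0.088 0.116] encl [0.553 0.092] 0.033
side [272. 195.] 388 mean [ 0.578 -0.024  0.116] encl [ 0.583 -0.022] 0.034
wrist [277. 208.] 5578 mean [0.535 0.203 0.116] encl [0.535 0.201] 0.031
wrist [298. 333.] 3830 mean [0.552 0.096 0.116] encl [0.553 0.091] 0.032
```

View pics/wrist_d.png

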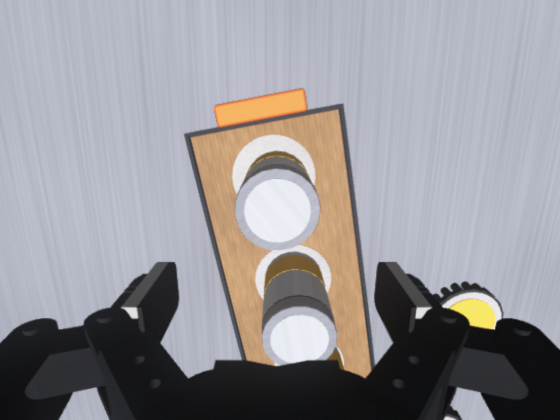

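Tin 1 stands upright on its circle: lid (277,208), circle centre about (273,175). Next is tin 2.

>>> {"fn": "play_rows", "kwargs": {"increments": [[[0, -2, 0.3], [0, 0, 0], 1], [[0, -4, 0.6], [0, 0, 0], 1], [[0, -6, 0.9], [0, 0, 0], 1], [[0, -8, 1.3], [0, 0, 0], 1], [[0, -10, 1.7], [0, 0, 0], 1], [[0, -11, 1.8], [0, 0, 0], 1], [[0, -11, 1.8], [0, 0, 0], 1], [[1.5, -11, 1.8], [0, 0, 0], 1], [[3, -11, 1.8], [0, 0, 0], 1], [[4.5, -11, 1.8], [0, 0, 0], 1], [[6, -11, 1.8], [0, 0, 0], 1], [[7.5, -11, 1.8], [0, 0, 0], 1], [[9, -11, 1.8], [0, 0, 0], 1], [[10.5, -11, 1.8], [0, 0, 0], 1], [[12, -11, 1.8], [0, 0, 0], 1], [[13.5, -11, 1.8], [0, 0, 0], 1], [[14.6, -11, 1.8], [0, 0, 0], 1], [[14.6, -11, 1.8], [0, 0, 0], 1], [[14.6, -11, 1.8], [0, 0, 0], 1]]}}

```text
clock: 10.75
position: [0.5518, 0.0906, 0.0602]
tcp_rot: [[-0.001, 0.001, 1.0], [0.0, 1.0, -0.001], [-1.0, 0.0, -0.001]]
wrist_force: [-0.1, 0.2, -0.2]
opening: 0.999
```

>>> {"fn": "play_rows", "kwargs": {"increments": [[[0, 0, 0], [0, 0, 0], 0.6], [[0, 0, 0], [0, 0, 0], 0.2], [[0, 0, 0], [0, 0, 0], -0.2], [[0, 0, 0], [0, 0, 0], -0.6], [[0, 0, 0], [0, 0, 0], -1], [[0, 0, 0], [0, 0, 0], -1], [[0, 0, 0], [0, 0, 0], -1], [[0, 0, 0], [0, 0, 0], -1]]}}

```text
clock: 11.55
position: [0.5528, 0.0905, 0.0615]
tcp_rot: [[0.001, 0.001, 1.0], [0.0, 1.0, -0.001], [-1.0, 0.0, 0.001]]
wrist_force: [0.3, 1.3, 6.6]
opening: 0.736
```

>>> {"fn": "play_rows", "kwargs": {"increments": [[[-0.3, 0, 0], [0, 0, 0], -1], [[-0.8, 0, 0], [0, 0, 0], -1], [[-1.3, 0, 0], [0, 0, 0], -1], [[-1.8, 0, 0], [0, 0, 0], -1], [[-2.3, 0, 0], [0, 0, 0], -1], [[-2.8, 0, 0], [0, 0, 0], -1], [[-3.3, 0, 0], [0, 0, 0], -1], [[-3.8, 0, 0], [0, 0, 0], -1], [[-4, 0, 0], [0, 0, 0], -1], [[-4, 0, 0], [0, 0, 0], -1], [[-4, 0, 0], [0, 0, 0], -1], [[-4, 0, 0], [0, 0, 0], -1], [[-4, 0, 0], [0, 0, 0], -1], [[-4, 0, 0], [0, 0, 0], -1], [[-4, 0, 0], [0, 0, 0], -1]]}}

```text
clock: 13.05
position: [0.5527, 0.0905, 0.1014]
tcp_rot: [[0.001, 0.001, 1.0], [0.0, 1.0, -0.001], [-1.0, 0.0, 0.001]]
wrist_force: [-0.2, 0.1, -2.2]
opening: 0.735
```

```bash
python3 look.py e side scene; python3 -c "
from plant import monitor
s=monitor.read_state();print(s['wrist_force'],s['effort'])"
```

```text
t 13.05 pos [0.5527 0.0905 0.1014] F [-0.16  0.07 -2.16] open 0.735
[[0.001, 0.001, 1.0], [0.0, 1.0, -0.001], [-1.0, 0.0, 0.001]]
side [205. 159.] 134 mean [0.518 0.203 0.116] encl [0.53  0.205] 0.031
side [239. 180.] 150 mean [0.545 0.072 0.117] encl [0.555 0.092] 0.046
side [272. 195.] 388 mean [ 0.578 -0.024  0.116] encl [ 0.581 -0.022] 0.033
scene [282. 125.] 123 mean [0.554 0.206 0.115] encl [0.55  0.206] 0.029
scene [265. 165.] 104 mean [0.569 0.071 0.116] encl [0.565 0.084] 0.036
scene [253. 196.] 484 mean [ 0.583 -0.023  0.115] encl [ 0.582 -0.022] 0.032
[-0.61942014  0.60942903 -2.20843926] [ 7.41655526e-06 -5.11794162e+01  5.12797523e+01 -1.43823383e-02
  1.91491061e-03 -1.02413740e-04]
```

View pics/side_e.png

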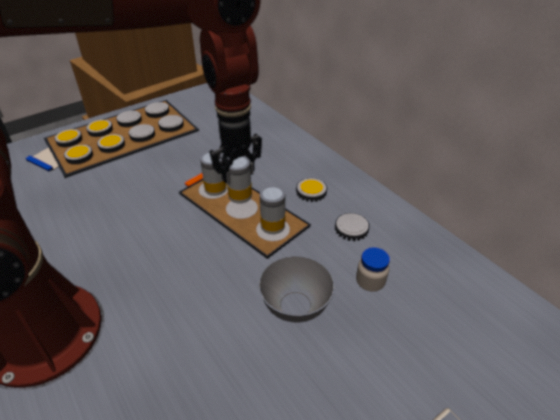

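Tin 2 is lifted at (239,180) and weighs about 2.2 N, so it is light too. I'll set it back and take tin 3 at (0.582, -0.022).

>>> {"fn": "play_rows", "kwargs": {"increments": [[[0.5, 0, 0], [0, 0, 0], -1], [[1, 0, 0], [0, 0, 0], -1], [[1.5, 0, 0], [0, 0, 0], -1], [[2, 0, 0], [0, 0, 0], -1], [[2.5, 0, 0], [0, 0, 0], -1], [[3, 0, 0], [0, 0, 0], -1], [[3.4, 0, 0], [0, 0, 0], -1], [[3.7, 0, 0], [0, 0, 0], -1], [[3.9, 0, 0], [0, 0, 0], -1], [[4, 0, 0], [0, 0, 0], -1], [[4, 0, 0], [0, 0, 0], -1], [[4, 0, 0], [0, 0, 0], -1]]}}

```text
clock: 14.35
position: [0.5529, 0.0905, 0.0616]
tcp_rot: [[0.002, 0.001, 1.0], [0.0, 1.0, -0.001], [-1.0, 0.0, 0.002]]
wrist_force: [0.2, -0.5, -2.4]
opening: 0.734
```

>>> {"fn": "play_rows", "kwargs": {"increments": [[[0, 0, 0], [0, 0, 0], 0.5], [[0, 0, 0], [0, 0, 0], 0.6], [[0, 0, 0], [0, 0, 0], 0.8], [[0, 0, 0], [0, 0, 0], 1], [[0, 0, 0], [0, 0, 0], 1], [[0, 0, 0], [0, 0, 0], 1], [[-0.5, 0, 0], [0, 0, 0], 1], [[-1.5, 0, 0], [0, 0, 0], 1], [[-2.5, 0, 0], [0, 0, 0], 1], [[-4, 0, 0], [0, 0, 0], 1], [[-5.5, 0, 0], [0, 0, 0], 1], [[-7, 0, 0], [0, 0, 0], 1], [[-9, 0, 0], [0, 0, 0], 1], [[-11, 0, 0], [0, 0, 0], 1], [[-13, 0, 0], [0, 0, 0], 1], [[-14.5, 0, 0], [0, 0, 0], 1], [[-14.5, 0, 0], [0, 0, 0], 1], [[-14.5, 0, 0], [0, 0, 0], 1]]}}

```text
clock: 16.15
position: [0.5528, 0.0905, 0.2065]
tcp_rot: [[0.002, 0.001, 1.0], [0.0, 1.0, -0.001], [-1.0, 0.0, 0.002]]
wrist_force: [0.8, 0.1, -0.6]
opening: 1.002
```

```bash
python3 look.py f side wrist
```

```text
t 16.15 pos [0.5528 0.0905 0.2065] F [ 0.83  0.1  -0.6 ] open 1.002
[[0.002, 0.001, 1.0], [0.0, 1.0, -0.001], [-1.0, 0.0, 0.002]]
side [211. 158.] 297 mean [0.533 0.198 0.116] encl [0.534 0.203] 0.033
side [238. 176.] 340 mean [0.551 0.088 0.116] encl [0.553 0.092] 0.034
side [272. 195.] 386 mean [ 0.578 -0.024  0.116] encl [ 0.58  -0.021] 0.033
wrist [249.  47.] 7709 mean [0.535 0.201 0.117] encl [0.535 0.201] 0.032
wrist [277. 208.] 5621 mean [0.553 0.093 0.116] encl [0.553 0.091] 0.032
wrist [310. 335.] 3618 mean [ 0.58  -0.015  0.116] encl [ 0.581 -0.021] 0.031
```

>>> {"fn": "play_rows", "kwargs": {"increments": [[[0, -2, 0.5], [0, 0, 0], 1], [[0, -4, 1.0], [0, 0, 0], 1], [[0, -6, 1.5], [0, 0, 0], 1], [[0, -8, 2.0], [0, 0, 0], 1], [[0, -10, 2.5], [0, 0, 0], 1], [[0, -11.2, 2.9], [0, 0, 0], 1], [[0, -11.2, 2.9], [0, 0, 0], 1], [[1.5, -11.2, 2.9], [0, 0, 0], 1], [[3, -11.2, 2.9], [0, 0, 0], 1], [[4.5, -11.2, 2.9], [0, 0, 0], 1], [[6, -11.2, 2.9], [0, 0, 0], 1], [[7.5, -11.2, 2.9], [0, 0, 0], 1], [[9, -11.2, 2.9], [0, 0, 0], 1], [[10.5, -11.2, 2.9], [0, 0, 0], 1], [[12, -11.2, 2.9], [0, 0, 0], 1], [[13.5, -11.2, 2.9], [0, 0, 0], 1], [[14.5, -11.2, 2.9], [0, 0, 0], 1], [[14.5, -11.2, 2.9], [0, 0, 0], 1], [[14.5, -11.2, 2.9], [0, 0, 0], 1]]}}

```text
clock: 18.15
position: [0.5812, -0.0215, 0.0606]
tcp_rot: [[0.0, 0.001, 1.0], [0.0, 1.0, -0.001], [-1.0, 0.0, 0.0]]
wrist_force: [0.4, -0.3, 0.7]
opening: 0.999
```

>>> {"fn": "play_rows", "kwargs": {"increments": [[[0, 0, 0], [0, 0, 0], 0.6], [[0, 0, 0], [0, 0, 0], 0.2], [[0, 0, 0], [0, 0, 0], -0.2], [[0, 0, 0], [0, 0, 0], -0.6], [[0, 0, 0], [0, 0, 0], -1], [[0, 0, 0], [0, 0, 0], -1], [[0, 0, 0], [0, 0, 0], -1], [[0, 0, 0], [0, 0, 0], -1]]}}

```text
clock: 18.95
position: [0.5816, -0.0217, 0.0618]
tcp_rot: [[0.001, 0.001, 1.0], [-0.0, 1.0, -0.001], [-1.0, -0.0, 0.001]]
wrist_force: [-4.0, 0.7, 5.3]
opening: 0.732
```

>>> {"fn": "play_rows", "kwargs": {"increments": [[[-0.3, 0, 0], [0, 0, 0], -1], [[-0.8, 0, 0], [0, 0, 0], -1], [[-1.3, 0, 0], [0, 0, 0], -1], [[-1.8, 0, 0], [0, 0, 0], -1], [[-2.3, 0, 0], [0, 0, 0], -1], [[-2.8, 0, 0], [0, 0, 0], -1], [[-3.3, 0, 0], [0, 0, 0], -1], [[-3.8, 0, 0], [0, 0, 0], -1], [[-4, 0, 0], [0, 0, 0], -1], [[-4, 0, 0], [0, 0, 0], -1], [[-4, 0, 0], [0, 0, 0], -1], [[-4, 0, 0], [0, 0, 0], -1], [[-4, 0, 0], [0, 0, 0], -1], [[-4, 0, 0], [0, 0, 0], -1], [[-4, 0, 0], [0, 0, 0], -1]]}}

```text
clock: 20.45
position: [0.5815, -0.0217, 0.1017]
tcp_rot: [[0.001, 0.001, 1.0], [-0.0, 1.0, -0.001], [-1.0, -0.0, 0.001]]
wrist_force: [-0.0, -1.2, -4.5]
opening: 0.734
```

```bash
python3 look.py g side scene; python3 -c "
from plant import monitor
s=monitor.read_state();print(s['wrist_force'],s['effort'])"
```

```text
t 20.45 pos [ 0.5815 -0.0217  0.1017] F [-0.01 -1.16 -4.49] open 0.734
[[0.001, 0.001, 1.0], [-0.0, 1.0, -0.001], [-1.0, -0.0, 0.001]]
side [211. 159.] 298 mean [0.533 0.198 0.116] encl [0.533 0.202] 0.033
side [236. 176.] 281 mean [0.546 0.09  0.116] encl [0.553 0.092] 0.033
side [273. 199.] 146 mean [ 0.57  -0.04   0.116] encl [ 0.581 -0.02 ] 0.045
scene [281. 127.] 137 mean [0.554 0.199 0.115] encl [0.545 0.201] 0.029
scene [272. 158.] 94 mean [0.575 0.098 0.114] encl [0.569 0.098] 0.027
scene [255. 204.] 98 mean [ 0.598 -0.042  0.116] encl [ 0.592 -0.027] 0.037
[ 0.66796463 -0.27400675 -5.43009833] [-7.98683341e-04 -5.63339317e+01  5.29327905e+01 -1.04714531e-02
 -2.95735426e-04 -9.27556442e-06]
```

View pics/side_g.png

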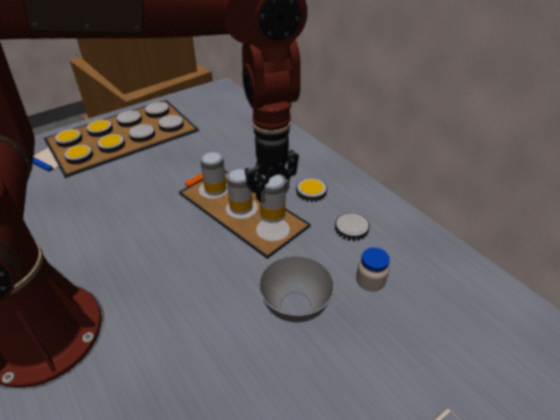

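Tin 3 is lifted at (273,190) and reads 4.5–5.4 N, about 0.5 kg, so it is the heaviest. I'll raise it and carry it over the bowl.

>>> {"fn": "play_rows", "kwargs": {"increments": [[[-1, 0, 0], [0, 0, 0], -1], [[-2.5, 0, 0], [0, 0, 0], -1], [[-4, 0, 0], [0, 0, 0], -1], [[-5.5, 0, 0], [0, 0, 0], -1], [[-7, 0, 0], [0, 0, 0], -1], [[-8.5, 0, 0], [0, 0, 0], -1], [[-9.5, 0, 0], [0, 0, 0], -1], [[-10, 0, 0], [0, 0, 0], -1], [[-10, -0.7, -0.3], [0, 0, 0], -1], [[-10, -2, -0.9], [0, 0, 0], -1], [[-10, -3.5, -1.5], [0, 0, 0], -1], [[-10, -5, -2.2], [0, 0, 0], -1], [[-10, -6.5, -2.9], [0, 0, 0], -1], [[-10, -8, -3.5], [0, 0, 0], -1], [[-10, -9.5, -4.2], [0, 0, 0], -1], [[-10, -11, -4.8], [0, 0, 0], -1], [[-10, -12, -5.2], [0, 0, 0], -1], [[-10, -12, -5.2], [0, 0, 0], -1]]}}

```text
clock: 22.35
position: [0.5286, -0.1433, 0.2017]
tcp_rot: [[0.001, 0.003, 1.0], [-0.001, 1.0, -0.003], [-1.0, -0.001, 0.001]]
wrist_force: [0.0, -0.6, -5.2]
opening: 0.734
```

>>> {"fn": "play_rows", "kwargs": {"increments": [[[0, -0.7, -0.3], [0, 0, 0], -1], [[0, -2, -0.9], [0, 0, 0], -1], [[0, -3.5, -1.5], [0, 0, 0], -1], [[0, -5, -2.2], [0, 0, 0], -1], [[0, -6.5, -2.9], [0, 0, 0], -1], [[0, -8, -3.5], [0, 0, 0], -1], [[0, -9.5, -4.2], [0, 0, 0], -1], [[0, -10.6, -4.7], [0, 0, 0], -1], [[0, -11.1, -4.9], [0, 0, 0], -1], [[0, -11.1, -4.9], [0, 0, 0], -1], [[0, -11.1, -4.9], [0, 0, 0], -1], [[0, -11.1, -4.9], [0, 0, 0], -1], [[0, -11.1, -4.9], [0, 0, 0], -1], [[0, -11.1, -4.9], [0, 0, 0], -1], [[0, -11.1, -4.9], [0, 0, 0], -1]]}}

```text
clock: 23.85
position: [0.4794, -0.2539, 0.2017]
tcp_rot: [[0.001, 0.003, 1.0], [-0.001, 1.0, -0.003], [-1.0, -0.001, 0.001]]
wrist_force: [-0.1, 0.6, -5.8]
opening: 0.737
```

```bash
python3 look.py h side scene; python3 - <<'E'
from h import *
from plant import imaging
for n in("side","scene"):
    i=imaging.camera_info(n); p,d=imaging.snapshot(n); W=world(p,d,i)
    for nm,c,lo,hi,r in(("bowl",(.48,-.253),.073,.087,.11),("tub",(.665,-.297),.073,.087,.06),("tart1",(.755,.036),.012,.025,.07),("tart2",(.745,-.144),.012,.025,.07),("tin",(.48,-.253),.12,.275,.036)):
        m=(d>0)&(np.hypot(W[...,0]-c[0],W[...,1]-c[1])<r)&(W[...,2]>lo)&(W[...,2]<hi)
        P=W[m]
        if len(P)<10: continue
        e=cv2.minEnclosingCircle(P[:,:2].astype(np.float32)); print(n,nm,len(P),np.round(e[0],3),round(e[1],3),"z",P[:,2].min().round(3))
E
```

```text
t 23.85 pos [ 0.4794 -0.2539  0.2017] F [-0.1   0.59 -5.75] open 0.737
[[0.001, 0.003, 1.0], [-0.001, 1.0, -0.003], [-1.0, -0.001, 0.001]]
side [211. 159.] 302 mean [0.533 0.198 0.116] encl [0.533 0.201] 0.034
side [238. 176.] 340 mean [0.551 0.088 0.116] encl [0.551 0.092] 0.034
scene [275. 125.] 374 mean [0.537 0.199 0.115] encl [0.536 0.201] 0.033
scene [263. 158.] 426 mean [0.555 0.089 0.115] encl [0.555 0.09 ] 0.032
side bowl 513 [ 0.48  -0.253] 0.081 z 0.073
side tub 505 [ 0.666 -0.296] 0.031 z 0.073
side tart2 675 [ 0.746 -0.143] 0.046 z 0.012
side tin 1674 [ 0.48  -0.254] 0.036 z 0.146
scene bowl 372 [ 0.48  -0.254] 0.08 z 0.073
scene tub 617 [ 0.665 -0.297] 0.032 z 0.073
scene tart1 805 [0.754 0.036] 0.046 z 0.012
scene tart2 986 [ 0.745 -0.145] 0.045 z 0.012
scene tin 907 [ 0.481 -0.256] 0.035 z 0.144
```

View pics/side_h.png

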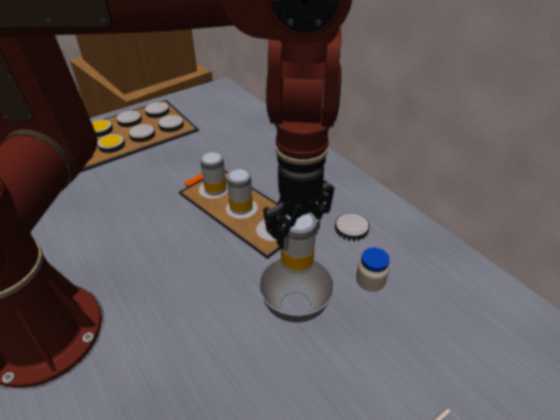

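View pics/scene_h.png

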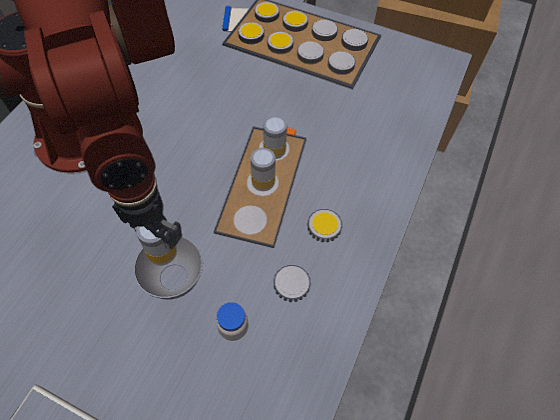

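The heavy tin hangs upright above the bowl's middle (side view about (298,245)) with its underside about 145 mm up. The other two tins stand on their circles, and the bowl, moulds and tub have not moved.

```bash
python3 -c "
from plant import workorder
print(workorder.finish_job())"
```

```text
the job is handed in; nothing more can be done
None
```

I lifted the three tins in order from the orange handle. The wrist force was about 1–2 N for tin 1, 2.2 N for tin 2 and 4.5–5.8 N for tin 3. Tins 1 and 2 went back on their circles. I carried tin 3, the heaviest, over the bowl and handed the job in while still holding it, at 23.9 s on the clock.

My last checks, just before handing in:
- **Held tin:** it was upright within about 3 mm of the bowl's centre, with its underside about 145 mm above the bench. The gripper opening held steady at about 0.74.
- **Other tins:** both were standing on their circles within about 2 mm of where they started.
- **Bystanders:** the bowl, tub and tart moulds had moved no more than about 2 mm, which is within measurement error. The arm hid the first mould in the side view, so I checked that one from the scene camera only.

No check failed. The force readings varied by about 0.5–1 N between samples, but the heavy tin stood out clearly.

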